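# Take out the transit lock and snap the board tester shut

### The job

Get the board tester on the bench ready to run: turn the T-handled transit lock standing in its bed anticlockwise (seen from above) until it meets its stop, lift it out and put it in the open steel tray. Then swing the tester's spring-loaded lid over and press it down past its catch so that it stays fully shut by itself, without slamming it. Leave the other things on the bench where they are.

Things in the scene. Friction and masses are not known exactly. Their poses are not given: they have to be found in the camera images.
- fixture: board tester bolted to the bench: grey housing 240 (x) x 180 (y) x 84 mm high, a sunken light grey deck at height 70 mm with a 14 mm rim round it and a green circuit board in one half. Origin: centre of its underside; x along the hinge, y towards the hinge side. The lid's hinge runs along x at y = +90, z = 85 mm. The spring catch sits in the middle of the -y side wall
- lid (a joint): angle of the aluminium lid (rad): 0 = shut flat, 1.57 = upright at the tester's +y side. A spring lifts it open again (3 N at the free edge near shut) unless caught; the catch begins to bite at about 0.11, its crest is at about 0.05 and it holds the lid below 0.02. Pressing past it takes about 10 to 15 N at the free edge; then comes a hard stop
- lid_hinge (a point): middle of the hinge line, at the underside of the shut lid; moves with the lid only in orientation
- lid_lip (a point): middle of the lid's free edge, on its outer face (the top when shut), 174 mm from the hinge line. The lid is a plate 240 x 174 x 10 mm, with a 50 mm wide tongue 22 mm beyond the edge that goes down outside the wall to the catch. Its frame shut is that of the fixture: z is the outward normal of the outer face
- socket (a point): centre of the lock's socket on the deck (height 70 mm): a steel collar, outer radius 40, 8 mm high, at x = -50, y = -40 mm of the fixture, over a slot 50 x 19 mm along the fixture's x through the 15 mm deck. The lock comes out when its x lies along the slot; turned anticlockwise it meets its stop there (about 0.03 rad past in line). Lifted 30 mm it is clear
- lock: transit lock, a plug 70 mm high: black grip bar 60 x 14 x 36 mm (z 34 to 70, long side along its x), a steel disc 60 mm across (z 27 to 34), a shaft, and at the foot a cross bar 44 x 13 x 10 mm along x (z 0 to 10) caught under the deck. Origin: centre of its underside, 43 mm above the bench when socketed. It starts turned 0.8 to 1.4 rad clockwise from the fixture's x. About 0.22 kg
- tray: empty open steel tray fixed on the bench, 170 (x) x 130 (y) x 35 mm high, walls and floor 4 mm. Origin: centre of its underside
- tape: bystander: roll of black tape lying flat, 68 mm across, 19 high; origin middle of its underside
- driver: bystander: screwdriver lying flat, 170 mm long; origin near its middle
- brush: bystander: flat brush lying down, 160 mm long; origin near its middle
- cleaner: bystander: white bottle, 48 mm across, 130 high; origin middle of its underside
- meter: bystander: hand multimeter lying flat, 150 x 75 x 34 mm; origin middle of its underside
- pliers: bystander: orange-handled pliers lying flat, 150 mm long; origin its pivot
- cup: bystander: white plastic cup, 60 mm across, 60 high; origin middle of its underside
Not all that is in view belongs to the job. Leave any blue, purple or turquoise look-alike of the lock alone.

How it is judged:
By the outcome, as a careful person would: the job done as asked, in the order asked, and still so for the second after the job is handed in, with the robot touching nothing.
It also fails if it takes over 72 s, if anything falls off the work surface, if the arm or the gripper's body presses on something with over 40 N, if the wrist force passes 120 N, or if a joint passes its speed limit or range.

### The arm

A 7-joint arm with a two-finger parallel gripper is mounted at the origin on the work surface. World frame = base frame: x ahead of the robot, y to its left, z up, the work surface at z = 0. Lengths are in mm, angles in rad, forces in N, time in s.
With the tool pointing down it reaches from about 375 to 925 mm from the base axis. Payload 3.1 kg.
Tool frame: the origin (TCP) lies between the finger pads; the fingertips stand 8 mm ahead of it and the grasp point (between the pads) lies 11 mm behind it; z points along the fingers, y is the line along which they close (so a half turn about z gives the same grasp; the last joint's range is limited). The gripper opens to 85 mm and grips with 20 to 120 N. Pads are 22 mm wide; open, the fingers measure 114 mm over their backs; the gripper's body (76 mm by 85 mm) begins 54 mm behind the grasp point. The pads swing forward as they close: fully open they stand 13 mm farther back than shut.
Start: joints at [1.111, 0.383, 0.044, 1.598, -0.018, 1.161, -0.05], TCP at [230.092, -607.915, 239.269] pointing down, gripper open.
Joint ranges: [-2.61, 2.61], [-0.41, 2.15], [-1.48, 1.57], [0, 2.5], [-1.57, 4.71], [0.05, 1.97], [-2.85, 2.85]. Speed limits (rad/s): [2.79, 2.79, 3.14, 3.14, 3.14, 3.14, 3.14].

### API

Orientations are given as a unit quaternion [w, x, y, z].
In Python, from cell import manip gives the robot as it stands. Calls block until the motion is done:
- manip.move_to(position, orientation): joint-space move of the TCP to a pose.
- manip.move_straight(position, v=150, rot=None): straight line of the TCP; rot=None keeps the orientation; v is the mean speed in mm/s.
- manip.move_joints(angles): joint-space move.
- manip.grip(opening, strength=None): opening from 0.0 (shut) to 1.0 (fully open); strength is the grip in N (None keeps the last); returns when the fingers have stopped.
- manip.sleep(seconds).
- manip.inverse_kinematics(position, orientation): joint angles nearest the present ones, or None.
- manip.get_state(): the state.
- manip.capture(name): name is "scene" or "side" or "wrist"; returns a dict with "frame" (400x640x3 uint8, red, green, blue), "intrinsics" (3x3 intrinsics, pixels), "D" ([k1, k2, p1, p2, k3] as OpenCV has them; the pictures are not rectified), "pose" (4x4, takes a point from camera to world coordinates). Camera axes: x right, y down, z forward; pixel columns grow to the right and rows downward; lengths in mm; the calibration is good to about 2 mm. A picture is of the moment at which its call begins. There is no depth.
A pose or a line that the arm cannot do raises manip.MotionError and nothing moves.
- manip.finish_job(): hands the job in; it is judged then, once.
The state is a dict: "clock": time; "joints": joint angles; "qvel": joint speeds; "joint_efforts": joint torques, N m; "position": TCP position; "tcp_rot": TCP orientation; "force": force on the tool from outside, world axes, zero at the start; "ft_torque": the same for the moment, N m; "opening": opening from 0.0 (shut) to 1.0 (fully open); "grip_force": force on a finger pad.
Only numpy, scipy, OpenCV 4.12 (cv2) and the standard library are available. Lean on these libraries where they do the work, as an engineer would, in place of code of your own. Each camera call takes 0.05 s, during which the arm holds its last target. There are 200 camera calls.

## Working session

There is one attempt and no reset: what is moved stays moved. The work goes in short steps, each a Python script; the robot and the scene stay as the last script left them, time stands still between calls to the robot, and variables do not carry over. Pictures are saved under pics/ and viewed, at most 10 in all, crops included, and the job is handed in when it is done.

```bash
mkdir -p pics; ls; python3 - <<'E'
from cell import manip
import cv2,numpy as np
for n in ["scene","side"]:
    c=manip.capture(n); cv2.imwrite(f"pics/{n}0.png",cv2.cvtColor(c["frame"],cv2.COLOR_RGB2BGR))
    print(n,np.round(c["pose"],3).tolist(),c["intrinsics"],c["D"])
print(manip.get_state())
E
```

```text
pics
scene [[-0.697, 0.623, -0.356, 973.26], [0.717, 0.606, -0.344, 412.462], [0.001, -0.495, -0.869, 1064.013], [0.0, 0.0, 0.0, 1.0]] [[364.97348945   0.         318.27322986]
 [  0.         364.97348945 200.79342471]
 [  0.           0.           1.        ]] [0.02435844 0.         0.         0.         0.        ]
side [[-0.834, -0.295, 0.466, -7.534], [-0.551, 0.479, -0.683, 842.515], [-0.021, -0.827, -0.562, 753.314], [0.0, 0.0, 0.0, 1.0]] [[422.21860056   0.         320.20401216]
 [  0.         422.21860056 200.03030936]
 [  0.           0.           1.        ]] [-0.02418006  0.          0.          0.          0.        ]
{'clock': 0.1, 'joints': array([ 1.11123286,  0.38376417,  0.04387619,  1.59942897, -0.01788953,
        1.16118277, -0.04990153]), 'qvel': array([-0.00032443, -0.00301839, -0.00050386, -0.00288649,  0.00083251,
        0.00219095, -0.00038904]), 'joint_efforts': array([ 2.99304687e-03, -4.34726179e+01,  1.02945909e+00, -2.50452608e+01,
        1.08756626e-02,  5.49952078e-03,  7.90344473e-06]), 'position': array([ 229.7289632 , -607.15699266,  238.00073589]), 'tcp_rot': array([-1.15984370e-03,  9.83680648e-01,  1.79919298e-01, -2.88429125e-04]), 'force': array([0.11327383, 0.91360869, 0.02349958]), 'ft_torque': array([-0.00036665, -0.02484675,  0.00807163]), 'grip_force': 0.0, 'opening': 1.000301359132863}
```

View pics/scene0.png

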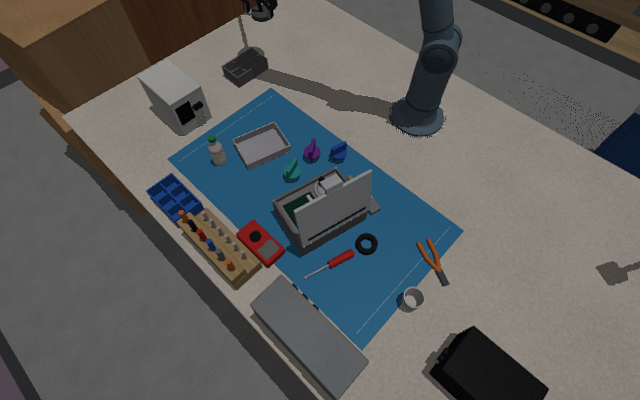

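View pics/side0.png

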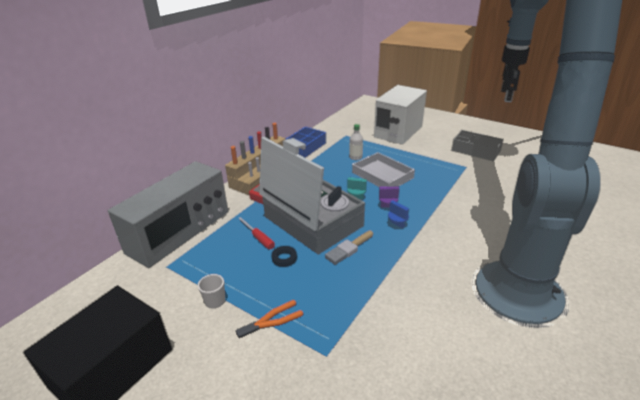

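Scene view: tester at about (325,208), its lid upright along (340,205). The black lock candidate is at (325,185). Look-alikes are turquoise (292,172), purple (312,150) and blue (338,152). The tray is at (262,145). The black-gripped one in the tester bed fits the description, and I'll check it with the wrist camera.

```bash
cat > h.py <<'E'
from cell import manip
import cv2,numpy as np
from scipy.spatial.transform import Rotation as R
def cap(n,f=None):
    c=manip.capture(n)
    if f: cv2.imwrite(f"pics/{f}.png",cv2.cvtColor(c["frame"],cv2.COLOR_RGB2BGR))
    return c
def ray(c,uv):
    uv=np.array(uv,float).reshape(-1,1,2)
    p=cv2.undistortPoints(uv,np.array(c["intrinsics"]),np.array(c["D"])).reshape(-1,2)
    P=np.array(c["pose"]); d=np.c_[p,np.ones(len(p))]@P[:3,:3].T
    return P[:3,3],d/np.linalg.norm(d,axis=1,keepdims=True)
def onz(c,uv,z):
    o,d=ray(c,uv); return o+d*((z-o[2])/d[:,2])[:,None]
def proj(c,p):
    T=np.linalg.inv(np.array(c["pose"]))
    return cv2.projectPoints(np.array(p,float).reshape(-1,1,3),cv2.Rodrigues(T[:3,:3])[0],T[:3,3],np.array(c["intrinsics"]),np.array(c["D"]))[0].reshape(-1,2)
def q(yaw,tilt=0):
    "tool down, tool x axis at yaw"
    r=R.from_euler('z',yaw)*R.from_euler('x',np.pi)
    a=r.as_quat(); return np.array([a[3],a[0],a[1],a[2]])
E
python3 - <<'E'
from h import *
c=cap("scene")
print(onz(c,[[325,185],[275,208],[310,247],[371,208],[320,168]],84).round(), onz(c,[[262,145],[292,172],[312,150],[338,152]],20).round())
s=cap("side")
print(onz(s,[[335,195],[265,208],[318,245],[363,208]],84).round())
w=manip.capture("wrist");st=manip.get_state()
qq=st["tcp_rot"];Rt=R.from_quat([qq[1],qq[2],qq[3],qq[0]]).as_matrix()
P=np.array(w["pose"]);print((Rt.T@P[:3,:3]).round(3),(Rt.T@(P[:3,3]-st["position"])).round(1),w["intrinsics"])
E
```

```text
[[515.  -1.  84.]
 [682. -53.  84.]
 [698. 114.  84.]
 [478. 157.  84.]
 [480. -57.  84.]] [[ 521. -308.   20.]
 [ 527. -146.   20.]
 [ 411. -163.   20.]
 [ 353.  -90.   20.]]
[[526. -15.  84.]
 [656. 142.  84.]
 [444. 195.  84.]
 [426.  -0.  84.]]
[[-0.    -0.949 -0.317]
 [ 1.    -0.    -0.001]
 [ 0.001 -0.317  0.949]] [ 8.130e+01 -1.000e-01 -1.342e+02] [[290.60724516   0.         317.60687589]
 [  0.         290.60724516 200.40938503]
 [  0.           0.           1.        ]]
```

```bash
python3 - <<'E'
from h import *
for y in (-1.57,-1.2,-0.8):
    try: manip.move_to([530,-60,430],q(y)); print(y);break
    except manip.MotionError as e: print(e)
c=cap("wrist","w1"); np.save("w1.npy",c,allow_pickle=True)
print(manip.get_state()["position"],manip.get_state()["clock"],np.round(c["pose"],3).tolist())
E
```

```text
the arm cannot take that pose within its joint ranges
-1.2
[529.86881864 -61.17927235 429.6282392 ] 2.625 [[-0.933, -0.342, -0.116, 559.412], [-0.361, 0.885, 0.293, -136.526], [0.002, 0.315, -0.949, 564.068], [0.0, 0.0, 0.0, 1.0]]
```

View pics/w1.png

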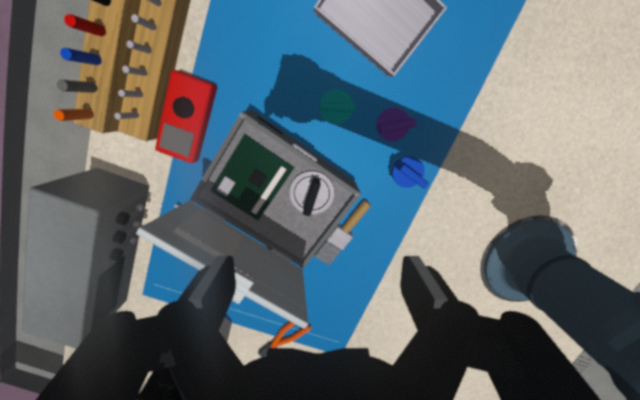

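The wrist view shows the black T-grip at (312,195) in the steel collar. The board half is to its left and the lid stands open at the lower left, with the brush beside the housing at (345,230). The look-alikes are outside the tester. Next is the close crop.

```bash
python3 - <<'E'
import cv2
i=cv2.imread("pics/w1.png")[95:335,130:390]
i=cv2.convertScaleAbs(i,alpha=1.5)
cv2.imwrite("pics/w1c.png",cv2.resize(i,None,fx=2.5,fy=2.5,interpolation=cv2.INTER_CUBIC))
E
```

```text
(no output)
```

View pics/w1c.png

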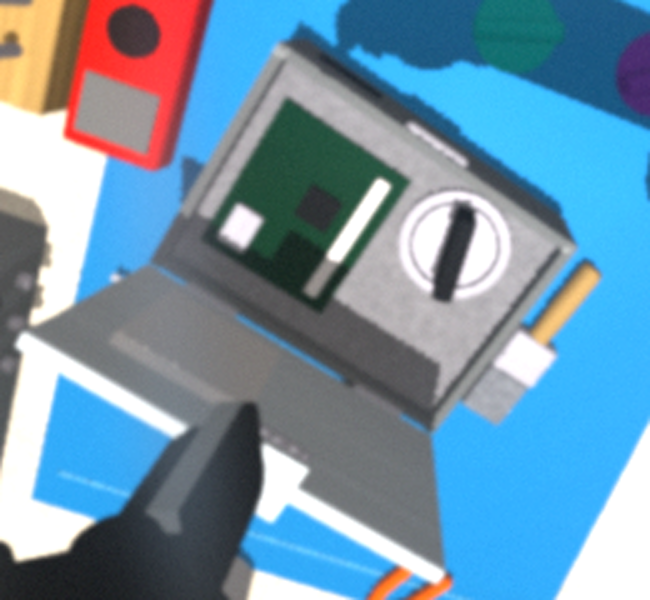

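```bash
python3 - <<'E'
from h import *
c=np.load("w1.npy",allow_pickle=True).item()
f=lambda p:np.array(p)/2.5+[130,95]
K=onz(c,f([[287,45],[575,243],[155,262],[432,430]]),84)
print(K.round(1)); 
loc=np.array([[120,-90],[-120,-90],[120,90],[-120,90]])
# rigid fit
m=K[:,:2].mean(0);z=(loc[:,0]+1j*loc[:,1]);w=(K[:,0]-m[0])+1j*(K[:,1]-m[1])
th=np.angle((w*z.conj()).sum());print("origin",m,"th",th,"scale",abs((w*z.conj()).sum())/(abs(z)**2).sum())
rot=lambda p:m+np.array([[np.cos(th),-np.sin(th)],[np.sin(th),np.cos(th)]])@p
print("res",[(K[i,:2]-rot(loc[i])).round(1) for i in range(4)])
print("socket pred",rot(np.array([-50,-40])),"collar seen",onz(c,f([[455,243]]),78),"bar",onz(c,f([[464,205],[443,300]]),113))
# lock bar mask around collar
h=cv2.cvtColor(c["frame"],cv2.COLOR_RGB2GRAY)
mk=np.zeros_like(h);cv2.circle(mk,(312,192),23,255,-1)
b=((h<60)&(mk>0)).astype(np.uint8);n,l,s,ce=cv2.connectedComponentsWithStats(b)
k=1+np.argmax(s[1:,4]);cnt=cv2.findContours((l==k).astype(np.uint8),0,1)[0][0];r=cv2.minAreaRect(cnt);bp=cv2.boxPoints(r)
print(r); P=onz(c,bp,113);print(P.round(1))
S=rot(np.array([-50,-40]));print("top ctr",onz(c,[r[0]],105))
# tray
g=cap("scene");np.save("s1.npy",g,allow_pickle=True)
E
```

```text
[[661.6 -83.1  84. ]
 [438.  -28.5  84. ]
 [706.1  89.7  84. ]
 [479.3 145.3  84. ]]
origin [571.2488305   30.83408515] th -0.24092469646006973 scale 0.9753001908917935
res [array([-4.7,  2.1]), array([ 4.8, -0.6]), array([-3.1,  0.1]), array([ 3.1, -1.6])]
socket pred [513.14891396   3.91941075] collar seen [[514.77547614   3.02505538  78.        ]] bar [[521.61157028 -32.72257624 113.        ]
 [511.39106582  32.85856171 113.        ]]
((310.8968200683594, 195.46717834472656), (8.489701271057129, 38.290287017822266), 17.650123596191406)
[[522.5  32.2 113. ]
 [526.6 -32.7 113. ]
 [513.1 -33.4 113. ]
 [508.4  31.7 113. ]]
top ctr [[516.95508826   1.20785896 105.        ]]
```

```bash
python3 - <<'E'
from h import *
p=[515,3,90]
for y in np.arange(-1.6,0.1,0.2):
    for k in (0,np.pi):
        print(round(y+k,2),[ (None if j is None else (round(j[4],2),round(j[6],2))) for j in [manip.inverse_kinematics([p[0],p[1],z],q(y+k)) for z in (90,220)]],end=' ; ')
    print()
E
```

```text
-1.6 [(np.float64(-0.52), np.float64(-2.8)), (np.float64(-0.5), np.float64(-2.78))] ; 1.54 [(np.float64(0.29), np.float64(-0.36)), (np.float64(0.13), np.float64(-0.22))] ; 
-1.4 [(np.float64(-0.36), np.float64(-2.74)), (np.float64(-0.29), np.float64(-2.77))] ; 1.74 [(np.float64(0.31), np.float64(-0.17)), (np.float64(0.13), np.float64(-0.02))] ; 
-1.2 [(np.float64(-0.14), np.float64(-2.74)), (np.float64(-0.02), np.float64(-2.84))] ; 1.94 [(np.float64(0.43), np.float64(-0.07)), (np.float64(0.15), np.float64(0.16))] ; 
-1.0 [(np.float64(0.23), np.float64(-2.84)), (np.float64(0.1), np.float64(-2.74))] ; 2.14 [(np.float64(0.8), np.float64(-0.14)), (np.float64(0.41), np.float64(0.15))] ; 
-0.8 [(np.float64(0.23), np.float64(-2.65)), (np.float64(0.1), np.float64(-2.54))] ; 2.34 [(np.float64(0.8), np.float64(0.06)), (np.float64(0.41), np.float64(0.35))] ; 
-0.6 [(np.float64(0.23), np.float64(-2.45)), (np.float64(0.1), np.float64(-2.34))] ; 2.54 [(np.float64(0.8), np.float64(0.26)), (np.float64(0.41), np.float64(0.55))] ; 
-0.4 [(np.float64(0.24), np.float64(-2.25)), (np.float64(0.1), np.float64(-2.14))] ; 2.74 [(np.float64(0.8), np.float64(0.46)), (np.float64(0.41), np.float64(0.75))] ; 
-0.2 [(np.float64(0.24), np.float64(-2.06)), (np.float64(0.1), np.float64(-1.94))] ; 2.94 [(np.float64(0.8), np.float64(0.66)), (np.float64(0.41), np.float64(0.95))] ; 
-0.0 [(np.float64(0.24), np.float64(-1.86)), (np.float64(0.1), np.float64(-1.74))] ; 3.14 [(np.float64(0.8), np.float64(0.86)), (np.float64(0.41), np.float64(1.15))] ;
```

```bash
python3 - <<'E'
from h import *
c=np.load("w1.npy",allow_pickle=True).item()
f=lambda p:np.array(p)/2.5+[130,95]
for z in (255,262): print(onz(c,f([[445,578],[18,337]]),z).round())
manip.grip(0.55,40)
manip.move_to([515,3,215],q(-1.4))
c=cap("wrist","w2"); np.save("w2.npy",c,allow_pickle=True)
s=manip.get_state();print(s["position"],s["joints"].round(2),s["clock"])
E
```

```text
[[471. 126. 255.]
 [706.  69. 255.]]
[[473. 120. 262.]
 [703.  64. 262.]]
[515.4201612    2.78211367 215.30618962] [-1.09  0.29  1.17  1.98 -0.31  1.06 -2.76] 4.7
```

View pics/w2.png

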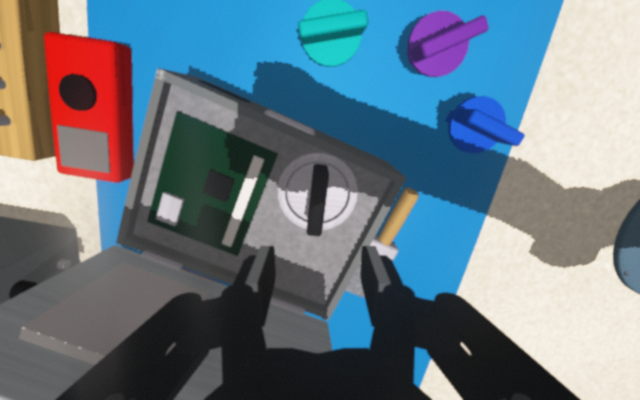

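The wrist close-up shows a black grip bar from (318,165) to (316,235) inside the collar ring centred at about (318,192), with rim corners at (160,70), (403,182) and (328,318). The lock choice is confirmed, because the coloured look-alikes lie outside the tester.

```bash
python3 - <<'E'
from h import *
c=np.load("w2.npy",allow_pickle=True).item()
h=cv2.cvtColor(c["frame"],cv2.COLOR_RGB2GRAY)
mk=np.zeros_like(h);cv2.circle(mk,(318,198),45,255,-1)
for t in (30,45):
    b=((h<t)&(mk>0)).astype(np.uint8);n,l,s,ce=cv2.connectedComponentsWithStats(b)
    k=1+np.argmax(s[1:,4]);cnt=cv2.findContours((l==k).astype(np.uint8),0,1)[0][0];r=cv2.minAreaRect(cnt);bp=cv2.boxPoints(r)
    print(t,r)
    P=onz(c,bp,113);print(P.round(1).tolist())
K=onz(c,[[160,70],[403,182],[120,243],[328,318]],84);print(K.round(1))
loc=np.array([120-90j,-120-90j,120+90j,-120+90j]);w=K[:,0]+1j*K[:,1]
m=w.mean();th=np.angle(((w-m)*loc.conj()).sum());print("o",m,"th",th,"scale",abs(((w-m)*loc.conj()).sum())/(abs(loc)**2).sum())
print("socket",m+np.exp(1j*th)*(-50-40j), "collar", onz(c,[[318,191.5]],78))
E
```

```text
30 ((320.8077087402344, 169.96151733398438), (11.28715991973877, 8.310327529907227), 29.744882583618164)
[[523.2, -24.4, 113.0], [520.9, -31.0, 113.0], [512.1, -27.7, 113.0], [514.4, -21.1, 113.0]]
45 ((318.18902587890625, 193.29879760742188), (14.5769624710083, 57.093109130859375), 6.340191841125488)
[[521.0, 20.7, 113.0], [524.0, -30.0, 113.0], [511.9, -30.7, 113.0], [508.2, 20.1, 113.0]]
[[665.8 -82.2  84. ]
 [437.6 -21.7  84. ]
 [706.4  89.9  84. ]
 [479.1 144.7  84. ]]
o (572.2179521177906+32.68614641552685j) th -0.24431205006992746 scale 0.9750099517428888
socket (514.0271995564924+5.968431012637787j) collar [[514.91719855   2.94847024  78.        ]]
```

```bash
python3 - <<'E'
from h import *
def st(t):
    s=manip.get_state();print(t,round(s["clock"],2),s["position"].round(1),"F",s["force"].round(1),"T",s["ft_torque"].round(2),"op",round(s["opening"],3),"g",round(s["grip_force"],1))
C=[515,4]
manip.move_to(C+[150],q(-1.49)); 
manip.move_straight(C+[91],v=80);st("down")
manip.grip(0.0,60);st("grip")
for y in (-1.25,-1.0,-.75,-.5,-.35):
    manip.move_straight(C+[91],rot=q(y));st(y)
cap("wrist","w3")
E
```

```text
down 5.95 [515.3   3.8  91.2] F [ 0.6 -0.4  0.7] T [-0.    0.03 -0.05] op 0.548 g 0.0
grip 6.34 [515.7   4.   91.6] F [0.5 1.  2.8] T [-0.01  0.05  0.02] op 0.151 g 58.9
-1.25 6.73 [515.8   4.1  91.6] F [1.2 1.  4.5] T [ 0.03 -0.06  0.08] op 0.155 g 59.2
-1.0 7.13 [515.8   4.   91.6] F [ 0.2 -0.4  6.9] T [ 0.08 -0.    0.12] op 0.153 g 59.4
-0.75 7.53 [515.9   4.   91.6] F [0.1 0.1 6.3] T [ 0.13 -0.02  0.14] op 0.153 g 59.5
-0.5 7.93 [515.8   4.1  91.6] F [-0.1 -0.   7.8] T [ 0.1  -0.03  0.15] op 0.153 g 59.5
-0.35 8.23 [515.8   4.   91.6] F [0.7 0.6 6.2] T [ 0.14 -0.06  0.15] op 0.154 g 59.4
```

```bash
cat >> h.py <<'E'
def st(t=""):
    s=manip.get_state();print(t,round(s["clock"],2),s["position"].round(1),"F",s["force"].round(1),"T",s["ft_torque"].round(2),"op",round(s["opening"],3),"g",round(s["grip_force"],1));return s
E
python3 - <<'E'
from h import *
C=[515.3,4]
y=-.35
while y<-0.0:
    y+=0.04; manip.move_straight(C+[91],rot=q(y)); s=st(round(y,2))
    if abs(s["ft_torque"][2])>0.5: break
y-=0.015; manip.move_straight(C+[91],rot=q(y)); st("back")
for z in (96,101,111,125):
    manip.move_straight(C+[z],v=40); s=st("lift")
    if abs(s["force"][2])>25: print("stuck");break
E
```

```text
-0.31 8.53 [516.    4.1  91.6] F [0.2 0.4 7.2] T [0.13 0.05 0.13] op 0.15 g 59.6
-0.27 8.78 [516.    4.1  91.6] F [0.1 1.1 7.4] T [0.11 0.1  0.07] op 0.156 g 59.6
-0.23 9.03 [515.9   4.3  91.6] F [-0.4  0.2  7.4] T [0.12 0.03 0.12] op 0.152 g 59.6
-0.19 9.28 [515.9   5.   91.6] F [-1.3  2.   7.5] T [ 0.33  0.09 -0.01] op 0.153 g 59.7
-0.15 9.53 [515.8   5.3  91.6] F [-1.4  2.3  7.6] T [ 0.44  0.17 -0.7 ] op 0.153 g 61.7
back 9.78 [515.9   5.3  91.6] F [-1.   1.4  8.4] T [ 0.49  0.13 -0.36] op 0.15 g 60.1
lift 10.06 [515.2   5.3  94.9] F [ 5.1  3.2 -8.5] T [ 0.75 -1.16 -0.42] op 0.157 g 59.9
lift 10.33 [514.8   5.3  99.8] F [ 4.2  3.1 -9.3] T [ 0.9  -1.08 -0.28] op 0.154 g 60.1
lift 10.73 [514.4   4.  111. ] F [ 0.1  2.  -0.8] T [ 0.43  0.1  -0.05] op 0.155 g 60.9
lift 11.23 [515.4   3.4 125.4] F [-0.1 -0.4 -1.8] T [-0.01  0.01  0.03] op 0.15 g 60.8
```

```bash
python3 - <<'E'
from h import *
c=np.load("s1.npy",allow_pickle=True).item()
i=c["frame"]; hsv=cv2.cvtColor(i,cv2.COLOR_RGB2HSV)
b=((hsv[...,1]<70)).astype(np.uint8); m=np.zeros_like(b); m[118:172,228:297]=1
n,l,s,ce=cv2.connectedComponentsWithStats(b*m);k=1+np.argmax(s[1:,4])
cnt=cv2.findContours((l==k).astype(np.uint8),0,1)[0][0]
r=cv2.minAreaRect(cnt);print(r,s[k])
bp=cv2.boxPoints(r);P=onz(c,bp,25);print(bp.round(),P.round(),P.mean(0).round(1))
T=P.mean(0)
manip.move_straight([515.3,4,235],v=200)
print([ (y,manip.inverse_kinematics([T[0],T[1],60],q(y)) is not None) for y in (-1.2,-.8,-.5,-.2,.2,2,2.5)])
manip.move_to([T[0]-60,T[1]+20,235],q(-.4)) ; st()
c=cap("wrist","w4");np.save("w4.npy",c,allow_pickle=True)
E
```

```text
((261.773193359375, 144.4897003173828), (34.82637405395508, 51.17344665527344), 66.03751373291016) [ 232  122   59   48 1659]
[[231. 139.]
 [278. 118.]
 [292. 150.]
 [245. 171.]] [[ 582. -404.   25.]
 [ 397. -356.   25.]
 [ 463. -210.   25.]
 [ 637. -261.   25.]] [ 519.6 -307.9   25. ]
[(-1.2, True), (-0.8, True), (-0.5, True), (-0.2, True), (0.2, True), (2, True), (2.5, True)]
 13.07 [ 460.6 -285.7  234.3] F [ 0.3  1.  -2.6] T [ 0.01  0.07 -0.01] op 0.149 g 60.8
```

View pics/w4.png

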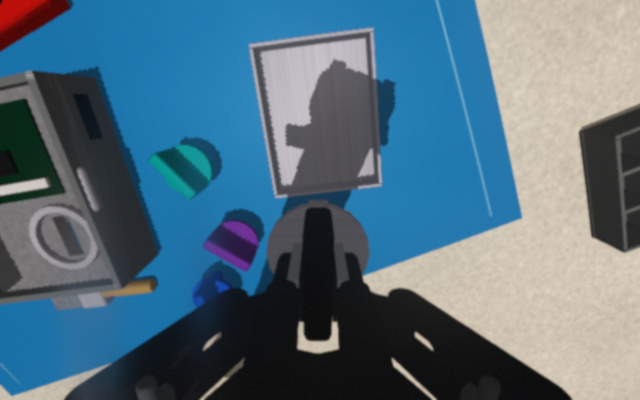

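The tray's rim corners are at (250,44), (373,28), (381,186) and (277,198). It is empty, the lock is held, and the slot in the tester at (65,235) is vacant.

```bash
python3 - <<'E'
from h import *
c=np.load("w4.npy",allow_pickle=True).item()
P=onz(c,[[250,44],[373,28],[381,186],[277,198]],35);print(P.round())
T=P.mean(0);d=(P[0]-P[3]);y=np.arctan2(d[1],d[0]);print(T,y)
manip.move_to([T[0],T[1],200],q(y))
manip.move_straight([T[0],T[1],75],v=150)
for z in (60,56,54,52.5,51,49.5):
    manip.move_straight([T[0],T[1],z],v=40); s=st(z)
    if s["force"][2]>1.5: break
manip.grip(0.3,40); st("open"); manip.sleep(.2)
manip.move_straight([T[0],T[1],170],v=150)
manip.move_straight([T[0]-90,T[1]+20,230],v=200)
c=cap("wrist","w5"); cap("side","side5"); st()
E
python3 -c "
import cv2,numpy as np
a=cv2.imread('pics/w5.png');b=cv2.imread('pics/side5.png')[60:320,180:520]
b=cv2.resize(b,(523,400));cv2.imwrite('pics/m5.png',cv2.resize(np.hstack([a,b]),(800,275)))"
```

```text
[[ 617. -275.   35.]
 [ 582. -398.   35.]
 [ 420. -351.   35.]
 [ 454. -230.   35.]]
[ 518.3233896  -313.38777726   35.        ] -0.2730476779797955
60 15.03 [ 518.1 -313.3   59.7] F [ 0.1 -0.4 -1.6] T [-0.01 -0.02  0.03] op 0.154 g 60.7
56 15.28 [ 518.1 -313.2   55.7] F [-0.1 -0.3 -1.7] T [ 0.02  0.01 -0.01] op 0.155 g 60.7
54 15.53 [ 518.2 -313.3   53.9] F [-0.2 -0.5 -1.5] T [ 0.   -0.02 -0.  ] op 0.154 g 60.7
52.5 15.78 [ 518.6 -313.6   52.7] F [ 0.3 -0.5 -0.5] T [-0.07 -0.09  0.03] op 0.155 g 60.9
51 16.02 [ 518.7 -313.8   52.6] F [-1.6  2.   8.1] T [0.43 0.47 0.08] op 0.154 g 62.2
open 16.31 [ 518.3 -313.4   50.9] F [0.5 0.7 0.3] T [ 0.05 -0.02  0.02] op 0.303 g 0.0
 18.25 [ 429.1 -292.8  229.3] F [-0.2 -0.7  0.2] T [-0.04 -0.    0.05] op 0.303 g 0.0
```

View pics/m5.png

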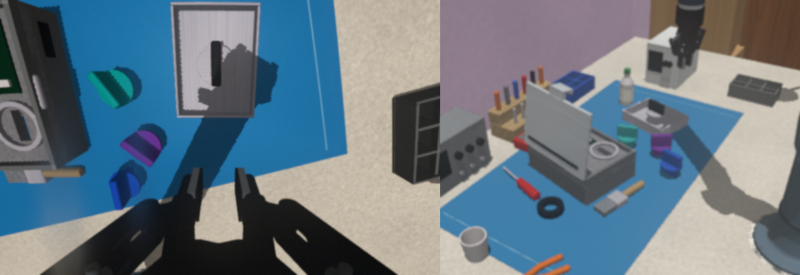

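The lock stands upright in the tray at about (216,63) in the mosaic, and the lid is still open at about 1.45 rad. Next I push the lid from its outer side with shut fingers.

```bash
cat >> h.py <<'E'
O=np.array([572.0,32.0]);TH=-0.242
def F(x,y,z):
    c,s=np.cos(TH),np.sin(TH); return [O[0]+c*x-s*y,O[1]+s*x+c*y,z]
def tip(phi,r=155,h=11,gap=0):
    u=np.array([-np.cos(phi),np.sin(phi)]);n=np.array([np.sin(phi),np.cos(phi)])
    y,z=np.array([90,85])+r*u+(10+gap)*n
    return F(0,y+h,z+8)
E
python3 - <<'E'
from h import *
for y in (1.33,-1.81):
    print(y,[manip.inverse_kinematics(tip(p),q(y)) is not None for p in np.arange(-.02,1.8,.15)], manip.inverse_kinematics(F(0,150,340),q(y)) is not None)
Y=TH+np.pi/2
s=manip.get_state()["position"]
manip.move_straight([s[0],s[1],345],v=250); manip.grip(0.0,40)
manip.move_to(F(0,158,345),q(Y)); st("above")
cap("side","side6")
manip.move_straight(tip(1.75,gap=10),v=150); st("behind")
for p in np.arange(1.7,1.25,-.08):
    manip.move_straight(tip(p),v=60); s=st(round(p,2))
    if np.abs(s["force"]).max()>20: print("!!");break
cap("side","side7"); cap("scene","scene7")
E
python3 -c "
import cv2,numpy as np
b=cv2.imread('pics/side7.png')[60:300,180:480];a=cv2.imread('pics/scene7.png')[90:330,180:480]
cv2.imwrite('pics/m7.png',cv2.resize(np.hstack([a,b]),(800,320)))"
```

```text
1.33 [True, True, True, True, True, True, True, True, True, True, True, True, True] True
-1.81 [True, True, True, True, True, True, True, True, True, True, True, True, True] True
above 21.07 [610.1 182.9 345.4] F [ 0.5 -0.6  0.5] T [-0.03  0.   -0.02] op -0.001 g 0.0
behind 21.97 [608.3 175.9 243. ] F [ 0.8 -0.8  1.2] T [ 0.01 -0.03 -0.01] op 0.002 g 0.0
1.7 22.42 [603.5 158.3 246. ] F [ 0.5 -0.2  0.6] T [-0.01  0.06  0.01] op -0.002 g 0.0
1.62 22.77 [600.4 146.3 247.5] F [-0.1 -0.8 -0.3] T [ 0.   -0.02 -0.02] op -0.001 g 0.0
1.54 23.13 [597.4 134.3 248.4] F [-0.7  0.5 -0.4] T [ 0.02 -0.01  0.05] op -0.0 g 0.0
1.46 23.49 [594.4 122.2 248.2] F [0.2 0.8 0.5] T [ 0.01  0.01 -0.06] op 0.003 g 0.0
1.38 23.85 [591.3 110.2 247.1] F [-0.3 -0.  -0.5] T [ 0.01 -0.04 -0.06] op -0.003 g 0.0
1.3 24.21 [588.3  98.1 245. ] F [-0.2  0.1  0. ] T [ 0.1   0.   -0.01] op 0.005 g 0.0
```

View pics/m7.png

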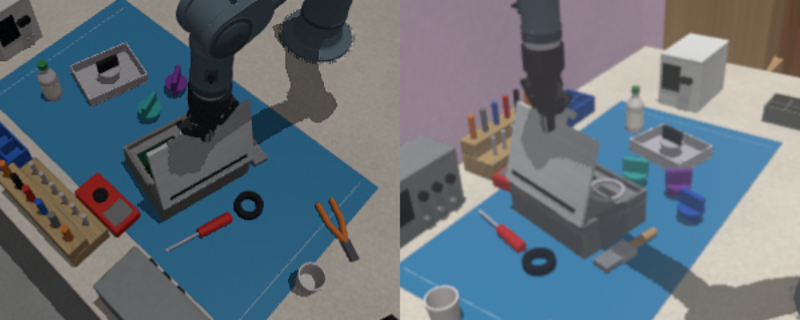

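```bash
python3 - <<'E'
from h import *
w=np.load("w1.npy",allow_pickle=True).item(); s=cap("side")
def tri(a,ua,b,ub):
    o1,d1=ray(a,[ua]);o2,d2=ray(b,[ub]);A=np.c_[d1[0],-d2[0]];t=np.linalg.lstsq(A,o2-o1,rcond=None)[0]
    p,r=o1+d1[0]*t[0],o2+d2[0]*t[1];return (p+r)/2,np.linalg.norm(p-r)
print(tri(w,[308,326],s,[322,190]),tri(w,[137,230],s,[262,141]))
for phi in (1.3,1.45,1.6,1.75,1.9):
    P=[]
    for x in (-120,120):
        u=np.array([-np.cos(phi),np.sin(phi)]);n=np.array([np.sin(phi),np.cos(phi)])
        y,z=np.array([90,85])+174*u+0*n; P.append(F(x,y,z))
    print(phi,"side",proj(s,P).round().tolist(),"w1",proj(w,P).round().tolist())
p=manip.get_state()["position"]; print("tip side px",proj(s,[p-[0,0,8],p+[0,0,60]]).round().tolist())
a=cv2.imread("pics/side7.png")[100:240,230:430]
cv2.imwrite("pics/s7c.png",cv2.resize(a,None,fx=4,fy=4,interpolation=cv2.INTER_CUBIC))
E
```

```text
(array([458.11418055, 155.83937161, 218.17123552]), np.float64(4.954290381942488)) (array([706.83349654,  72.22030442, 247.55943311]), np.float64(5.66190179919487))
1.3 side [[330.0, 167.0], [269.0, 136.0]] w1 [[318.0, 312.0], [148.0, 214.0]]
1.45 side [[322.0, 168.0], [262.0, 137.0]] w1 [[307.0, 328.0], [136.0, 232.0]]
1.6 side [[314.0, 172.0], [254.0, 140.0]] w1 [[295.0, 342.0], [127.0, 249.0]]
1.75 side [[306.0, 177.0], [246.0, 144.0]] w1 [[285.0, 352.0], [120.0, 263.0]]
1.9 side [[297.0, 184.0], [238.0, 149.0]] w1 [[276.0, 360.0], [116.0, 275.0]]
tip side px [[290.0, 159.0], [289.0, 134.0]]
```

View pics/s7c.png

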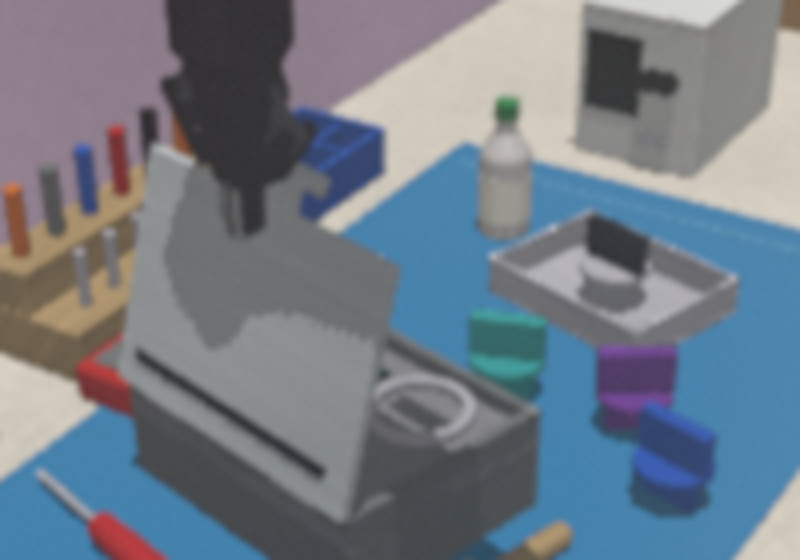

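The fingertip at crop (243,235) is on the lid's outer face. The lid corners at (155,147) and (398,270) match φ≈1.30, so the lid is following the finger. I'll keep pushing.

```bash
python3 - <<'E'
from h import *
for p in np.arange(1.2,0.17,-.1):
    manip.move_straight(tip(p),v=60); s=manip.get_state()
    if np.abs(s["force"]).max()>15: st("!!");break
st(round(p,2))
for p in list(np.arange(0.16,-0.05,-.015)):
    manip.move_straight(tip(p),v=15); s=st(round(p,3))
    if s["force"][2]>28: break
E
```

```text
0.2 28.85 [560.3 -15.6 133.4] F [ 0.1 -0.1  0.5] T [ 0.05 -0.08 -0.01] op 0.004 g 0.6
0.16 29.42 [559.9 -17.  127.4] F [ 0.6 -0.1  1. ] T [-0.01 -0.06  0.01] op -0.002 g 0.6
0.145 29.73 [559.8 -17.5 125.2] F [-0.2 -0.2  2.4] T [ 0.   -0.01 -0.04] op 0.0 g 0.7
0.13 30.03 [559.6 -18.  122.8] F [ 0.5 -0.2  1.4] T [-0.01 -0.08 -0.03] op -0.002 g 0.7
0.115 30.34 [559.6 -18.4 120.6] F [ 0.  -0.8  1.6] T [-0.06 -0.05 -0.03] op -0.001 g 0.7
0.1 30.65 [559.5 -18.8 118.3] F [ 1.  -0.7  1.9] T [-0.07 -0.1   0.  ] op 0.003 g 0.7
0.085 30.96 [559.4 -19.2 116.2] F [-0.  -0.4  3.6] T [-0.09  0.13  0.03] op -0.004 g 1.6
0.07 31.27 [559.5 -19.4 114.9] F [-3.1  0.6 10.8] T [ 0.07  0.65 -0.07] op 0.001 g 5.1
0.055 31.57 [559.4 -19.7 112.5] F [-2.3  0.7  9.4] T [0.08 0.59 0.01] op 0.003 g 4.8
0.04 31.88 [559.2 -20.1 109.1] F [ 0.2 -0.2  2.3] T [-0.12 -0.02  0.04] op -0.005 g 1.2
0.025 32.19 [558.5 -19.7 106.1] F [-0.6 -0.8  0.4] T [-0.04  0.   -0.04] op 0.001 g 0.0
0.01 32.5 [559.  -20.2 104.4] F [-1.5 -0.1 -1. ] T [-0.01 -0.06 -0.  ] op 0.004 g 0.0
-0.005 32.81 [559.1 -20.4 103.2] F [-2.9  1.6  7.8] T [ 0.18  0.6  -0.01] op -0.001 g 3.5
-0.02 33.12 [559.2 -20.5 103. ] F [-6.6  2.3 20.7] T [ 0.6   1.66 -0.01] op 0.003 g 10.5
-0.035 33.42 [559.3 -20.5 102.8] F [-12.5   3.7  35.3] T [0.94 2.86 0.02] op -0.001 g 17.5
```

The lid passed its catch and met the hard stop at z≈103, the expected shut height. I'll retreat and verify.

```bash
python3 - <<'E'
from h import *
p=tip(0)
manip.move_straight(p[:2]+[105],v=20); st(); manip.move_straight(p[:2]+[300],v=200)
manip.move_to([430,-290,330],q(-.4)); manip.sleep(.5)
cap("side","side8");cap("scene","scene8");st()
E
python3 -c "
import cv2,numpy as np
b=cv2.imread('pics/side8.png')[90:330,180:480];a=cv2.imread('pics/scene8.png')[90:330,180:480]
cv2.imwrite('pics/m8.png',cv2.resize(np.hstack([a,b]),(800,320)))"
```

```text
33.95 [558.8 -20.4 104.5] F [ 0.1 -0.8 -0.1] T [-0.01 -0.04  0.02] op -0.001 g 0.0
 36.92 [ 430. -290.  330.] F [ 1.  -0.3  0.1] T [ 0.05  0.02 -0.01] op -0.001 g 0.0
```

View pics/m8.png

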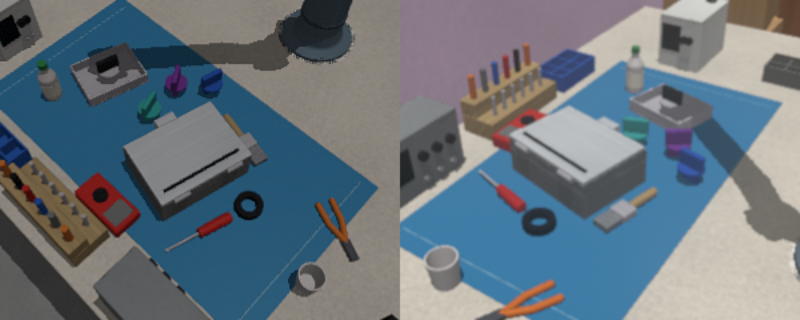

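The lid is flat shut by itself at (187,145), the lock is in the tray at (108,65), and the bystanders are where they were.

```bash
python3 -c "
from cell import manip
print(manip.finish_job())"
```

```text
the job is handed in; nothing more can be done
None
```

The transit lock was turned anticlockwise to its stop, lifted out and stood in the steel tray; the lid is pressed past its catch and stays shut by itself, nothing else looked moved in the last pictures, and the job was handed in at about 37 s.

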